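# Scrap the miscast bangle and snap the scrap box shut

### The job

Drop the miscast bangle, the one with a gap in its ring, into the open scrap box, then swing the lid over and press it down past its catch until it is fully shut. Leave the whole bangle and the other things on the bench where they are.

Things in the scene. Friction and masses are not known exactly. Their poses are not given: they have to be found in the camera images.
- scrap_box: Plain metal scrap box fixed to the bench, 150 (x) x 190 (y) x 85 mm high, open on top, walls and floor 5 mm. Origin: centre of its underside; z up. Lid hinge along its +x rim; its -x front, roughly towards the robot, carries a catch housing 50 mm wide that stands out 14 mm, 47 to 77 mm high.
- lid (a joint): Lid angle (rad): 0 fully shut, 1.57 upright, at most 1.9; starts standing open, 1.45 to 1.75. A stiff hinge holds the lid at any angle (1 to 3 N at the free edge moves it). A sprung catch mid-front stops it about 0.12 rad (17 mm) short of shut; about 10 N downward near the front edge snaps it past, and it then stays at 0.
- lid_edge (a point): Point on the outer face (top when shut) of the hinged metal lid, a plate 150 x 190 x 8 mm, 0.25 kg, with a thumb tab 60 mm wide, 6 mm thick, jutting 22 mm beyond its front edge. The point is midway across, 135 mm from the hinge line, 15 mm from the plate's front edge: a good place to press. When shut it is 93.5 mm above the bench.
- lid_hinge (a point): Midpoint of the lid's hinge line, 75 mm from the box's centre towards its +x and 85.5 mm above the bench; its x and z axes turn with the lid: the lid plate runs from it along its -x, and its +z is the lid's outer face.
- board: Sandy-brown flat soldering board fixed to the bench, 220 (x) x 240 (y) x 18 mm thick, carrying both bangles. Origin: centre of its underside.
- open_bangle: The miscast bangle to be scrapped: a silvery round bar 12 mm thick bent to a ring 84 mm outside, 60 mm inside, with about 75 degrees of the ring missing. 0.09 kg, lying flat on the board. Origin: centre of the ring, on the underside (board top); z up; the gap is centred on its +x direction. Can be pinched across the 12 mm bar, 36 mm from the origin.
- whole_bangle: The sound bangle: same bar and size, a full closed ring, also lying flat on the board. Leave it alone. Origin: centre of the ring, on the underside.
- hammer: Small hammer, 200 mm long, lying on the bench between board and box, handle towards the robot. Leave alone.
- jar: Closed glass jar, 68 mm diameter, 75 mm tall, standing towards the far side of the bench. Leave alone. Origin: centre of its underside.
- bench_block: Steel bench block 70 x 70 x 22 mm towards the far side of the bench. Leave alone. Origin: centre of its underside.
There are look-alikes about, which are no part of the job. Of the things like the scrap_box, leave any that is orange or red; of the rest the larger one is meant.

How it is judged (in metres and radians):
On the way, in this order (a step that is already met when the one before it is completed fails the run):
1. the bangle with the gap lies released in the scrap box while the lid is still open (x of open_bangle in the frame of scrap_box between -0.07 and 0.07 m and y of open_bangle in the frame of scrap_box between -0.09 and 0.09 m and z of open_bangle in the frame of scrap_box between -0.005 and 0.07 m and contact force between the fingers and open_bangle below 0.1 N and linear speed of open_bangle below 0.05 m/s and value of joint lid above 0.5 rad), for 0.2 s.
2. the lid is snapped shut past its catch (value of joint lid below 0.025 rad), for 0.2 s.
At the end, for the whole second after the job is handed in: The bangle with the gap lies at rest inside the scrap box, the lid is fully shut past its catch (angle under 0.025 rad), and the whole bangle is within 20 mm of where it started (x of open_bangle in the frame of scrap_box between -0.07 and 0.07 m and y of open_bangle in the frame of scrap_box between -0.09 and 0.09 m and z of open_bangle in the frame of scrap_box between -0.005 and 0.07 m and value of joint lid below 0.025 rad and linear speed of open_bangle below 0.02 m/s and distance of whole_bangle from where it was at the start of the episode below 0.02 m); the robot touches nothing.
It fails at once if the whole bangle is moved more than 20 mm (distance of whole_bangle from where it was at the start of the episode above 0.02 m).
It fails at once if the hammer, jar or bench block is moved more than 30 mm (distance of any of hammer, jar, bench_block from where it was at the start of the episode above 0.03 m).
It also fails if it takes over 59 s, if anything falls off the work surface, if the arm or the gripper's body presses on something with over 40 N, if the wrist force passes 120 N, or if a joint passes its speed limit or range.

### The arm

A 6-joint arm with a two-finger parallel gripper is mounted at the origin on the work surface. World frame = base frame: x ahead of the robot, y to its left, z up, the work surface at z = 0. Lengths are in mm, angles in degrees, forces in N, time in s.
With the tool pointing down it reaches from about 275 to 875 mm from the base axis. Payload 12.5 kg.
Tool frame: the origin (TCP) lies at the very end of the fingers, on their centre line; the grasp point (between the pads) lies 19 mm behind it (bot.tcp_to_grasp is the distance from the TCP to the grasp point, in mm); z points along the fingers, y is the direction in which the jaws open and shut (so a half turn about z gives the same grasp; the last joint's range is limited). The gripper opens to 85 mm and grips with 20 to 120 N. Pads are 22 mm wide; open, the fingers measure 114 mm over their backs; the gripper's body (76 mm by 85 mm) begins 54 mm behind the grasp point. The pads swing forward as they close: fully open they stand 13 mm farther back than shut.
Start: joints at [71.7, 20.094, 94.641, -0, 65.266, -4.847], TCP at [127.925, 534.901, 231.29] pointing down, gripper open.
Joint ranges: [-157.81, 157.81], [-45, 120.19], [0.68, 151.7], [-89.99, 269.99], [4.06, 180], [-164.3, 164.3]. Speed limits (degrees/s): [127.2, 127.2, 159.86, 180, 180, 180].

### API

Orientations are given as [roll, pitch, yaw] about the fixed x, y, z axes, in that order (R = Rz(yaw) Ry(pitch) Rx(roll)).
In Python, from rig import bot, viewer, ticket gives the robot as it stands.
- The arm moves only by the tool servo_tool, never from a script. Its argument "steps" is a list of rows, each a list of 3 entries, a list of its own where there are three numbers: the shift along the tool's x, y, z in mm, then the turn about the tool's z in degrees, then the closure, from 0 (fully open) to 1 (shut). In form: [[[tx, ty, tz], yaw, jaw], ...]. A call has exactly 10 rows; each row is the pose to reach, as a shift and turn from the pose commanded when the call began, along the tool's axes at that moment; what a row does not reach only later rows make up. A row lasts 1/10 s, in which the tool goes at most 50 mm and 8.59 degrees, less where a joint would pass 70% of its speed; a pose out of reach is approached as far as the arm can. A call with a gripper value outside its range is refused whole. The fingers move at their own pace and stop on an object; the grip force is fixed at half the most. Time passes only in rows, so rows that repeat a pose let the fingers close, or fill a call up. It gives the time, the measured TCP pose, the force and the opening at its end, in the units of the state.
- bot.state(): the state, without advancing time (a new reading comes with each control period).
- viewer.capture(name): name is "side" or "top"; returns the picture (400x640x3 uint8, red, green, blue); there is no depth.
- viewer.calibration(name): a dict with "camera_matrix" (3x3 intrinsics, pixels), "dist" ([k1, k2, p1, p2, k3] as OpenCV has them; the pictures are not rectified), "xyz" and "rotation" of the camera in the world. Camera axes: x right, y up, looking along -z (the intrinsics and any distortion apply to the point x, -y, -z); pixel columns grow to the right and rows downward; lengths in mm; the calibration is good to about 2 mm. A picture is of the moment at which its call begins. calibration takes no time and is no camera call.
- ticket.finish_job(): hands the job in, once; it reports no verdict.
Trained networks look in the newest picture that a camera, given by its name, has taken for a name from the list of things; names that differ only in an ending like _2 or _b are one class to them, and where a whole thing is asked for, a point or a joint stands for the part that bears it (a point fixed in the world has none). Each returns a list of dicts, best first, with "score" (0 to 1); they miss things now and then, are a little off and sometimes report something else, mostly with a low value. They report only what shows in the picture. A call takes as long as a camera call. They do not tell look-alikes from the thing itself.
- viewer.look_for(camera, thing): "uv" ([column, row] in pixels, amid what is visible of it).
- viewer.outline_of(camera, thing): "mask" (400x640 bool, what is visible of it) and "uv" ([column, row] in pixels, amid what is visible of it).
The state is a dict: "time": time; "q": joint angles; "joint_velocities": joint speeds; "joint_torque": joint torques, N m; "tool_pos": TCP position; "ee_rot": TCP orientation; "force": force on the tool from outside, world axes, zero at the start; "moment": the same for the moment, N m; "grip_width": finger opening in mm.
Only numpy, scipy, OpenCV 4.12 (cv2) and the standard library are available. Lean on these libraries where they do the work, as an engineer would, in place of code of your own. Each camera call takes 0.05 s, during which the arm holds its last target. There are 200 camera calls.

## Working session

There is one attempt and no reset: what is moved stays moved. The work goes in short steps, Python scripts to look and compute and a tool call to move; the robot and the scene stay as the last step left them, time stands still between calls to the robot, and variables do not carry over. Pictures are saved under pics/ and viewed, about 8 in all and at most 12, crops included, and the job is handed in when it is done.

Besides the shell and the picture viewer there is one more tool, called as name([rows], argument=value, ...), one row to a line, values as JSON. servo_tool: Moves the arm, as the interface text tells. Its arguments: {"type":"object","properties":{"steps":{"type":"array"}},"required":["steps"]}

```bash
mkdir -p pics
cat > h.py <<'E'
import numpy as np, cv2
from rig import bot, viewer, ticket
def cap(n,f=None):
    im=np.array(viewer.capture(n))
    if f: cv2.imwrite('pics/'+f,im[:,:,::-1])
    return im
def ray(n,uv):
    c=viewer.calibration(n); K=np.array(c['camera_matrix']);d=np.array(c['dist'],float)
    p=cv2.undistortPoints(np.array(uv,float).reshape(-1,1,2),K,d).reshape(-1,2)
    R=np.array(c['rotation'],float)
    if R.shape!=(3,3):
        from scipy.spatial.transform import Rotation as Q
        R=Q.from_euler('xyz',R,degrees=True).as_matrix()
    v=np.c_[p[:,0],-p[:,1],-np.ones(len(p))]@R.T
    return np.array(c['xyz'],float),v
def at(n,uv,z):
    o,v=ray(n,uv); return o+v*((z-o[2])/v[:,2])[:,None]
def proj(n,P):
    c=viewer.calibration(n); K=np.array(c['camera_matrix']);d=np.array(c['dist'],float)
    R=np.array(c['rotation'],float)
    if R.shape!=(3,3):
        from scipy.spatial.transform import Rotation as Q
        R=Q.from_euler('xyz',R,degrees=True).as_matrix()
    p=(np.atleast_2d(P)-np.array(c['xyz']))@R
    q=p*[1,-1,-1]
    return cv2.projectPoints(q,np.zeros(3),np.zeros(3),K,d)[0].reshape(-1,2)
E
python3 - <<'E'
from h import *
print(bot.state())
for n in('top','side'):
    cap(n,n+'0.png'); c=viewer.calibration(n); print(n,c)
    for t in('scrap_box','lid','board','open_bangle','whole_bangle','hammer','jar','bench_block'):
        print(n,t,[(np.round(d['uv']).tolist(),round(d['score'],2)) for d in viewer.look_for(n,t)])
E
```

```text
{'time': 0.0, 'q': array([ 7.16995128e+01,  2.01254279e+01,  9.46775785e+01, -8.09593026e-04,
        6.52664577e+01, -4.84729362e+00]), 'joint_velocities': array([ 0.0347705 , -0.05633038, -0.05083838,  0.0101477 , -0.05006888,
       -0.03535285]), 'joint_torque': array([ 1.92899657e-03, -5.06091607e+01, -2.91408116e+01,  3.06540278e-05,
        4.48259772e-03,  5.62455989e-05]), 'tool_pos': array([127.8297007 , 534.58837705, 230.74383434]), 'ee_rot': array([-1.79930722e+02, -5.13746108e-03,  1.66547142e+02]), 'force': array([-0.22016387, -0.50801645, -0.44132024]), 'moment': array([-0.01040091, -0.02237269,  0.04078305]), 'grip_width': 85.68181820350316}
top {'camera_matrix': array([[472.78573864,   0.        , 310.71824527],
       [  0.        , 472.78573864, 199.69053772],
       [  0.        ,   0.        ,   1.        ]]), 'dist': array([0.02453587, 0.        , 0.        , 0.        , 0.        ]), 'xyz': array([ 435.9550967 , -121.78701299, 1430.09613686]), 'rotation': array([  4.35797549,   0.59501315, -91.55746018])}
top scrap_box [([446.0, 294.0], 0.82), ([376.0, 280.0], 
[... 617 characters left out ...]
 0.        ,  0.        ,  0.        ,  0.        ]), 'xyz': array([   5.03619622, -768.44151951,  960.84818838]), 'rotation': array([ 44.12835641,   1.06638739, -39.05101253])}
side scrap_box [([342.0, 354.0], 0.8), ([360.0, 216.0], 0.78), ([302.0, 286.0], 0.62)]
side lid [([368.0, 186.0], 0.91), ([304.0, 285.0], 0.74), ([419.0, 291.0], 0.63), ([262.0, 158.0], 0.62)]
side board [([261.0, 158.0], 0.86)]
side open_bangle [([264.0, 168.0], 0.62), ([362.0, 148.0], 0.56), ([261.0, 162.0], 0.51)]
side whole_bangle [([248.0, 155.0], 0.59)]
side hammer [([293.0, 206.0], 0.96), ([360.0, 151.0], 0.51)]
side jar [([360.0, 151.0], 0.57)]
side bench_block [([263.0, 164.0], 0.66), ([388.0, 171.0], 0.61)]
```

View pics/top0.png

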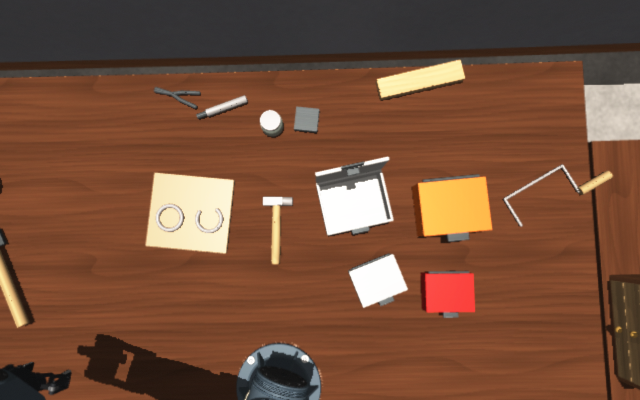

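View pics/side0.png

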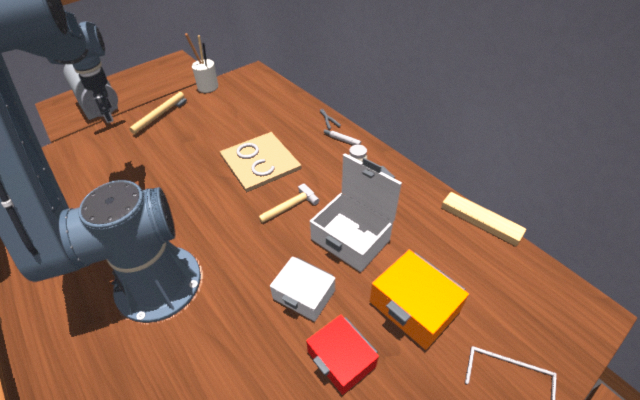

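The top view shows four box-like things: white open (352,200), orange (454,207), red (449,293) and small white shut (378,281). Leaving out orange and red, the larger of the other two is the open one at (352,200). The gapped ring seems to be at (209,220) and the closed one at (169,218). I'll confirm both in one enlarged crop.

Run:
```python
from h import *
im=cv2.imread('pics/top0.png')
cv2.imwrite('pics/c1.png',cv2.resize(im[155:260,140:400],None,fx=3,fy=3,interpolation=cv2.INTER_CUBIC))
# ring fit: bright low-saturation pixels on board
hsv=cv2.cvtColor(im,cv2.COLOR_BGR2HSV)
g=im.astype(int); sat=hsv[:,:,1]
m=np.zeros(sat.shape,bool); m[190:245,148:232]=(sat[190:245,148:232]<50)
n,l,st,ce=cv2.connectedComponentsWithStats(m.astype(np.uint8))
from scipy.optimize import least_squares
for i in range(1,n):
    if st[i,4]<40: continue
    v,u=np.nonzero(l==i); P=at('top',np.c_[u,v],24)[:,:2]
    r=least_squares(lambda p:np.hypot(*(P-p[:2]).T)-36,P.mean(0))
    c=r.x; a=np.sort(np.degrees(np.arctan2(P[:,1]-c[1],P[:,0]-c[0]))); gp=np.diff(np.r_[a,a[0]+360]); k=gp.argmax()
    print(st[i],'c',c.round(1),'rms',np.sqrt((r.fun**2).mean()).round(1),'gap',gp[k].round(),'centre',(a[k]+gp[k]/2).round(1))
# box/lid colours
print('box cand', at('top',[[318,206],[329,235],[392,222],[386,173]],85).round())
```

```text
[ 193  190   39   55 1722] c [504.9 184.6] rms 26.2 gap 4.0 centre -92.1
[156 204  28  28 275] c [502.7 313. ] rms 3.1 gap 4.0 centre 89.3
box cand [[ 520. -131.   85.]
 [ 437. -160.   85.]
 [ 469. -339.   85.]
 [ 609. -328.   85.]]
```

View pics/c1.png

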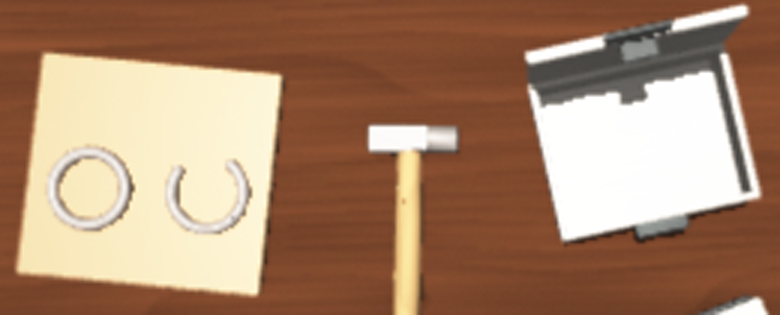

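The crop confirms it: the gapped ring is at about (209,220) with its gap up (+x), and the closed ring is at (169,218). The larger non-orange, non-red box, at (352,200), is open and plain metal. Next I'll refine both fits.

```bash
cat > fit.py <<'E'
from h import *
from scipy.optimize import least_squares
from scipy.spatial.transform import Rotation as Q
im=cv2.imread('pics/top0.png').astype(float)
x=(im[:,:,2]-im[:,:,0])
for nm,(u0,v0) in dict(open=(209,219.7),whole=(169.5,217.7)).items():
    s=x[203:238,int(u0)-18:int(u0)+19]; print(nm,'R-B min/med',s.min(),np.median(s))
    v,u=np.mgrid[203:238,int(u0)-18:int(u0)+19]; w=np.clip(np.median(s)-s-15,0,None)
    k=w>0; P=at('top',np.c_[u[k],v[k]],25)[:,:2]; W=np.sqrt(w[k])
    r=least_squares(lambda p:W*(np.hypot(*(P-p[:2]).T)-36),at('top',[[u0,v0]],25)[0,:2],loss='soft_l1',f_scale=10)
    c=r.x; d=np.hypot(*(P-c).T); g=abs(d-36)<7; a=np.sort(np.degrees(np.arctan2(*(P[g]-c).T[::-1]))); gp=np.diff(np.r_[a,a[0]+360]);i=gp.argmax()
    print(nm,c.round(1),'px',proj('top',[[*c,24]]).round(1),'n',g.sum(),len(g),'mean r',np.average(d[g],weights=W[g]**2).round(1),'gap',gp[i].round(),'at',(a[i]+gp[i]/2).round(1))
def pts(p):
    x,y,yw,th=p; R=Q.from_euler('z',yw).as_matrix()
    b=lambda q:np.array(q,float)@R.T+[x,y,0]
    L=lambda s,yy,n:[75-s*np.cos(th)+n*np.sin(th),yy,85.5+s*np.sin(th)+n*np.cos(th)]
    return b([[-75,95,85],[-75,-95,85],L(150,95,4),L(150,-95,4)]),b
obs=np.array([[328.3,235.3],[393.3,220.7],[315.8,172.3],[389.0,157.8]])
r=least_squares(lambda p:(proj('top',pts(p)[0])-obs).ravel(),[527,-237,.17,1.55])
print('box',r.x.round(3),np.degrees(r.x[2]),'res',r.fun.round(1))
def draw(p,f):
    s=cv2.imread('pics/side0.png');t=cv2.imread('pics/top0.png')
    th=p[3];_,b=pts(p)
    L=lambda s,yy,n:[75-s*np.cos(th)+n*np.sin(th),yy,85.5+s*np.sin(th)+n*np.cos(th)]
    loops=[b([[i,j,z] for i,j in((-75,-95),(75,-95),(75,95),(-75,95))]) for z in(0,85)]+[b([L(0,-95,n),L(150,-95,n),L(150,95,n),L(0,95,n)]) for n in(0,8)]
    out=[]
    for n,i,(a,c,e,g) in(('side',s,(140,280,290,420)),('top',t,(145,250,295,425))):
        i=cv2.resize(i[a:c,e:g],None,fx=3,fy=3,interpolation=cv2.INTER_CUBIC)
        for k,l in enumerate(loops): cv2.polylines(i,[np.round((proj(n,l)+.5-[e,a])*3).astype(int)],True,[(0,0,255),(0,255,0),(255,0,0),(255,0,255)][k],1)
        out.append(i)
    h=max(i.shape[0] for i in out); cv2.imwrite(f,np.hstack([np.pad(i,((0,h-i.shape[0]),(0,0),(0,0))) for i in out]))
draw(r.x,'pics/fit1.png')
E
python3 fit.py
```

```text
open R-B min/med 7.0 43.0
open [495.2 195.1] px [[208.7 218.7]] n 176 176 mean r 36.0 gap 85.0 at 4.3
whole R-B min/med 7.0 56.0
whole [502.5 312.3] px [[169.3 217.4]] n 284 284 mean r 36.0 gap 4.0 at 89.0
box [ 5.28018e+02 -2.36358e+02  1.83000e-01  1.61900e+00] 10.480487034571974 res [-0.4 -0.3  0.1  0.3  0.2  0.5  0.  -0.6]
```

View pics/fit1.png

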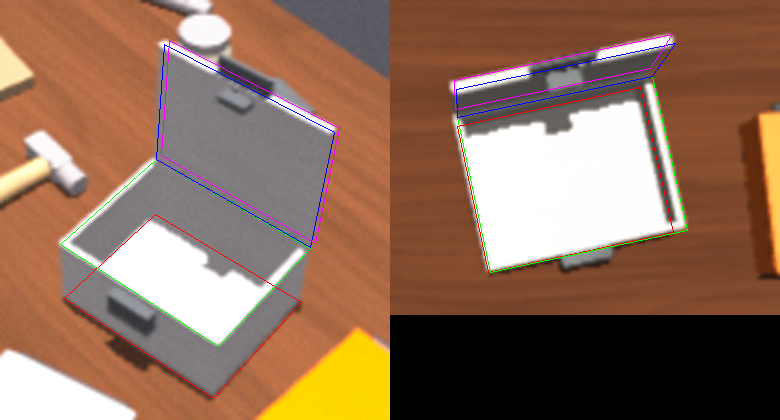

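```bash
cat > go.py <<'E'
import sys
from h import *
from scipy.spatial.transform import Rotation as Q
a=[float(v) for v in sys.argv[1:]]; s=bot.state()
R=Q.from_euler('xyz',s['ee_rot'],degrees=True).as_matrix()
print('t',round(s['time'],2),'pos',s['tool_pos'].round(1),'rot',s['ee_rot'].round(1),'F',s['force'].round(1),'w',round(s['grip_width'],1))
for i in range(0,len(a),4):
    d=R.T@(np.array(a[i:i+3])-s['tool_pos']); y=s['ee_rot'][2]-a[i+3]
    print('shift',d.round(1),'turn',round((y+180)%360-180,1))
E
python3 go.py 459 192.5 120 94
```

```text
t 0.9 pos [127.9 534.9 231.3] rot [180.    0.  166.5] F [ 0.  -0.1  1. ] w 85.3
shift [-401.6 -256.   111.3] turn 72.5
```

servo_tool([
  [[-40, -26, 8], 7.3, 0.3],
  [[-80, -51, 16], 14.5, 0.6],
  [[-121, -77, 24], 21.8, 0.65],
  [[-161, -102, 30], 29, 0.65],
  [[-201, -128, 40], 36.3, 0.65],
  [[-241, -154, 50], 43.5, 0.65],
  [[-281, -179, 60], 50.8, 0.65],
  [[-322, -205, 75], 58, 0.65],
  [[-362, -230, 90], 65.3, 0.65],
  [[-401.6, -256, 111], 72.5, 0.65],
])

```text
time: 1.9
tool_pos: [459.4, 192.4, 121.2]
ee_rot: [179.9, -0.0, 93.7]
force: [0.5, 0.5, 0.7]
grip_width: 30.0
```

```bash
python3 go.py 459 192.5 60 94 459 192.5 20.5 94
```

```text
t 1.9 pos [459.4 192.4 121.2] rot [179.9  -0.   93.7] F [0.5 0.5 0.7] w 30.0
shift [ 0.1 -0.5 61.2] turn -0.3
shift [ 1.000e-01 -6.000e-01  1.007e+02] turn -0.3
```

servo_tool([
  [[0, 0, 20], 0, 0.65],
  [[0, 0, 40], 0, 0.65],
  [[0, 0, 60], 0, 0.65],
  [[0, 0, 75], 0, 0.65],
  [[0, 0, 85], 0, 0.65],
  [[0, 0, 92], 0, 0.65],
  [[0, 0, 97], 0, 0.65],
  [[0, 0, 99.5], 0, 0.65],
  [[0, 0, 99.5], 0, 0.65],
  [[0, 0, 99.5], 0, 0.65],
])

```text
time: 2.9
tool_pos: [457.8, 194.0, 22.0]
ee_rot: [180.0, -0.0, 94.1]
force: [0.2, 0.3, 0.2]
grip_width: 29.7
```

```bash
python3 go.py 459 192.5 20.5 94
python3 - <<'E'
from h import *
s=cap('side');t=cap('top')
a=cv2.resize(s[110:210,200:330],None,fx=3,fy=3,interpolation=cv2.INTER_CUBIC);b=cv2.resize(t[165:265,140:270],None,fx=3,fy=3,interpolation=cv2.INTER_CUBIC)
cv2.imwrite('pics/g1.png',np.hstack([a,b])[:,:,::-1])
E
```

```text
t 2.9 pos [457.8 194.   22. ] rot [180.   -0.   94.1] F [0.2 0.3 0.2] w 29.7
shift [-1.6  1.   1.5] turn 0.1
```

View pics/g1.png

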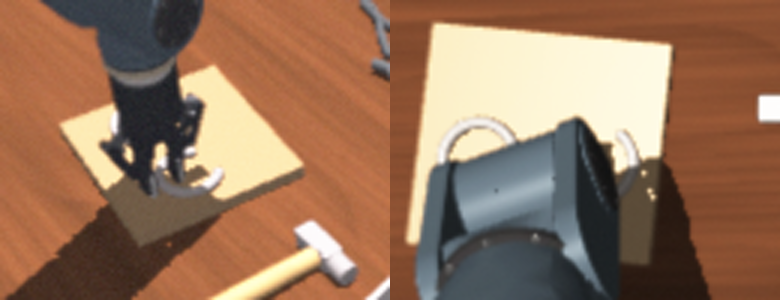

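The gripper straddles the bar on the side opposite the gap (side crop about (165,185)), clear of the whole ring, with no contact force. Closing now.

servo_tool([
  [[0, 0, 0.5], 0, 0.8],
  [[0, 0, 0.5], 0, 0.9],
  [[0, 0, 0.5], 0, 1],
  [[0, 0, 0.5], 0, 1],
  [[0, 0, 0.5], 0, 1],
  [[0, 0, 0.5], 0, 1],
  [[0, 0, 0.5], 0, 1],
  [[0, 0, 0.5], 0, 1],
  [[0, 0, 0.5], 0, 1],
  [[0, 0, 0.5], 0, 1],
])

```text
time: 4.0
tool_pos: [457.7, 194.0, 21.5]
ee_rot: [180.0, -0.0, 94.1]
force: [-2.0, 1.0, 5.3]
grip_width: 9.6
```

servo_tool([
  [[0, 0, -5], 0, 1],
  [[0, 0, -15], 0, 1],
  [[0, 0, -30], 0, 1],
  [[0, 0, -55], 0, 1],
  [[0, 0, -80], 0, 1],
  [[0, 0, -105], 0, 1],
  [[0, 0, -130], 0, 1],
  [[0, 0, -150], 0, 1],
  [[0, 0, -160], 0, 1],
  [[0, 0, -160], 0, 1],
])

```text
time: 5.0
tool_pos: [458.1, 194.0, 182.5]
ee_rot: [179.9, -0.0, 94.0]
force: [0.3, -0.1, -1.8]
grip_width: 9.4
```

```bash
python3 - <<'E'
from h import *
s=cap('side')
cv2.imwrite('pics/g2.png',cv2.resize(s[60:210,180:330],None,fx=3,fy=3,interpolation=cv2.INTER_CUBIC)[:,:,::-1])
th=np.radians(10.5); c=np.array([528,-236.4]); 
print('tgt',c+(-24)*np.array([np.cos(th),np.sin(th)]))
E
python3 go.py 504.4 -240.7 181 100.5
```

```text
tgt [ 504.40188222 -240.77365261]
t 5.05 pos [457.6 193.9 181.3] rot [180.  -0.  94.] F [-0.8 -0.9 -1.8] w 9.7
shift [-4.368e+02  1.610e+01  2.000e-01] turn -6.5
```

View pics/g2.png

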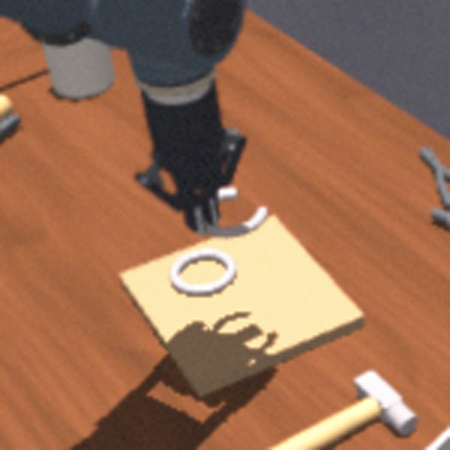

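The gapped bangle is held, hanging from the pads, and the whole bangle is alone on the board. Carrying it over.

servo_tool([
  [[-10, 0, 0], 0, 1],
  [[-30, 1, 0], -0.5, 1],
  [[-60, 2, 0], -1, 1],
  [[-95, 4, 0], -1.5, 1],
  [[-130, 5, 0], -2, 1],
  [[-165, 6, 0], -2.5, 1],
  [[-200, 8, 0], -3, 1],
  [[-235, 9, 0], -3.5, 1],
  [[-270, 10, 0], -4, 1],
  [[-305, 11, 0], -4.5, 1],
])

```text
time: 6.05
tool_pos: [489.3, -111.5, 180.1]
ee_rot: [-179.9, -0.0, 98.6]
force: [0.3, -0.1, -0.2]
grip_width: 9.5
```

```bash
python3 go.py 504.4 -240.7 181 100.5 504.4 -240.7 36 100.5
```

```text
t 6.05 pos [ 489.3 -111.5  180.1] rot [-179.9   -0.    98.6] F [ 0.3 -0.1 -0.2] w 9.5
shift [-130.1   -4.3   -1. ] turn -1.9
shift [-130.2   -4.   144. ] turn -1.9
```

servo_tool([
  [[-30, -1, 0], -0.5, 1],
  [[-55, -2, 0], -1, 1],
  [[-80, -2, 0], -1.5, 1],
  [[-100, -3, 0], -1.9, 1],
  [[-115, -4, 0], -1.9, 1],
  [[-125, -4, 0], -1.9, 1],
  [[-130, -4, 0], -1.9, 1],
  [[-130, -4, 10], -1.9, 1],
  [[-130, -4, 30], -1.9, 1],
  [[-130, -4, 50], -1.9, 1],
])

```text
time: 7.05
tool_pos: [505.4, -237.9, 130.1]
ee_rot: [180.0, -0.0, 100.5]
force: [-0.5, 0.3, -0.4]
grip_width: 9.9
```

```bash
python3 - <<'E'
from h import *
s=cap('side')
cv2.imwrite('pics/g3.png',cv2.resize(s[70:280,270:430],None,fx=3,fy=3,interpolation=cv2.INTER_CUBIC)[:600,:,::-1])
E
python3 go.py 504.4 -240.7 36 100.5
```

```text
t 7.1 pos [ 503.9 -237.   126.8] rot [-179.8   -0.2  100.5] F [-2.5  1.5 -5.7] w 9.4
shift [-4.   0.2 90.8] turn -0.0
```

View pics/g3.png

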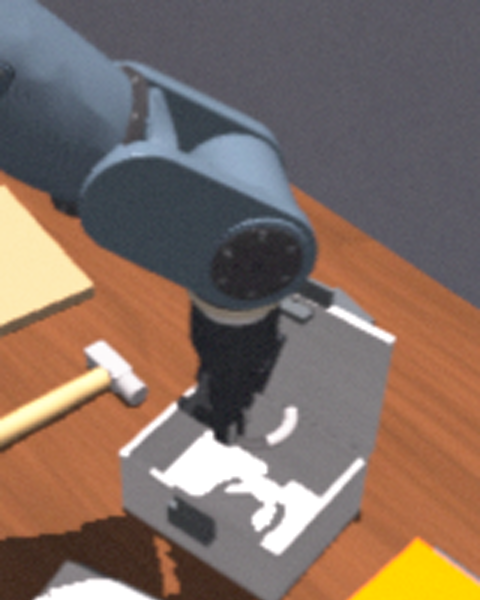

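servo_tool([
  [[-2, 0, 5], 0, 1],
  [[-2, 0, 15], 0, 1],
  [[-2, 0, 25], 0, 1],
  [[-2, 0, 35], 0, 1],
  [[-2, 0, 45], 0, 1],
  [[-2, 0, 55], 0, 1],
  [[-2, 0, 65], 0, 1],
  [[-2, 0, 75], 0, 1],
  [[-2, 0, 80], 0, 1],
  [[-2, 0, 80], 0, 1],
])

```text
time: 8.1
tool_pos: [505.5, -240.5, 50.4]
ee_rot: [-179.9, -0.0, 100.4]
force: [-0.5, 0.0, -0.1]
grip_width: 9.5
```

servo_tool([
  [[0, 0, 0], 0, 1],
  [[0, 0, 0], 0, 0.95],
  [[0, 0, 0], 0, 0.85],
  [[0, 0, 0], 0, 0.75],
  [[0, 0, 0], 0, 0.7],
  [[0, 0, 0], 0, 0.68],
  [[0, 0, 0], 0, 0.68],
  [[0, 0, 0], 0, 0.68],
  [[0, 0, 0], 0, 0.68],
  [[0, 0, 0], 0, 0.68],
])

```text
time: 9.1
tool_pos: [505.8, -240.7, 51.1]
ee_rot: [-180.0, 0.0, 100.4]
force: [-0.1, 0.7, 0.1]
grip_width: 27.4
```

servo_tool([
  [[0, 0, -15], 0, 0.68],
  [[0, 0, -45], 0, 0.68],
  [[0, 0, -80], 0, 0.68],
  [[0, 0, -120], 0, 0.68],
  [[0, 0, -160], 0, 0.68],
  [[0, 0, -200], 0, 0.8],
  [[0, 0, -240], 0, 0.9],
  [[0, 0, -270], 0, 1],
  [[0, 0, -290], 0, 1],
  [[0, 0, -300], 0, 1],
])

```text
time: 10.1
tool_pos: [505.9, -240.7, 354.2]
ee_rot: [179.8, 0.1, 100.4]
force: [-0.2, -0.2, 0.4]
grip_width: 0.3
```

```bash
python3 - <<'E'
from h import *
s=cap('side','side4.png')
cv2.imwrite('pics/g4.png',cv2.resize(s[70:280,270:430],None,fx=3,fy=3,interpolation=cv2.INTER_CUBIC)[:600,:,::-1])
th=np.radians(10.5);e=np.array([np.cos(th),np.sin(th)])
for bx in (145,120,95,): print(bx,(np.array([528,-236.4])+bx*e).round(1))
E
python3 go.py 670.6 -210 360 100.5
```

```text
145 [ 670.6 -210. ]
120 [ 646.  -214.5]
95 [ 621.4 -219.1]
t 10.15 pos [ 506.1 -240.8  354.5] rot [1.798e+02 1.000e-01 1.004e+02] F [-0.  -0.7  2.5] w -0.2
shift [  0.4 167.4  -5. ] turn -0.1
```

View pics/g4.png

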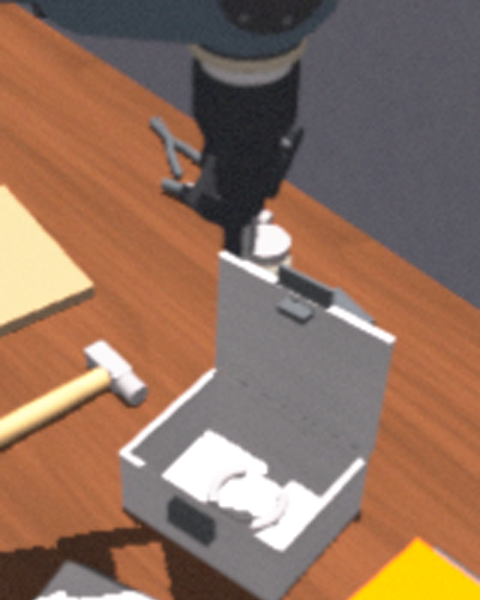

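The bangle lies flat inside the box (crop about (248,497)), released, with the lid still open. Next I go behind the lid with the jaws shut.

servo_tool([
  [[0, 20, 0], 0, 1],
  [[0, 50, 0], 0, 1],
  [[0, 85, 0], 0, 1],
  [[0, 125, 0], 0, 1],
  [[0, 155, 0], 0, 1],
  [[0, 168, 10], 0, 1],
  [[0, 170, 45], 0, 1],
  [[0, 170, 85], 0, 1],
  [[0, 170, 125], 0, 1],
  [[0, 170, 142], 0, 1],
])

```text
time: 11.15
tool_pos: [670.4, -209.3, 203.6]
ee_rot: [-179.6, -0.2, 100.4]
force: [0.1, 0.0, -0.0]
grip_width: -0.1
```

```bash
python3 - <<'E'
from h import *
s=cap('side')
cv2.imwrite('pics/g5.png',cv2.resize(s[60:260,260:440],None,fx=3,fy=3,interpolation=cv2.INTER_CUBIC)[:,:,::-1])
E
cat > bf.py <<'E'
from h import *
th=np.radians(10.5);e=np.array([np.cos(th),np.sin(th)]);n=np.array([-e[1],e[0]])
s=bot.state();d=s['tool_pos'][:2]-[528,-236.4];print('box x,y,z',(d@e).round(1),(d@n).round(1),s['tool_pos'][2].round(1),'F',s['force'].round(1),'yaw',s['ee_rot'].round(1),'t',s['time'],'q',s['q'].round())
E
python3 bf.py
```

```text
box x,y,z 144.6 0.8 202.2 F [-0.   0.5 -2.2] yaw [-179.5   -0.3  100.4] t 11.2 q [-21.  38.  70.  -0.  72. -32.]
```

View pics/g5.png

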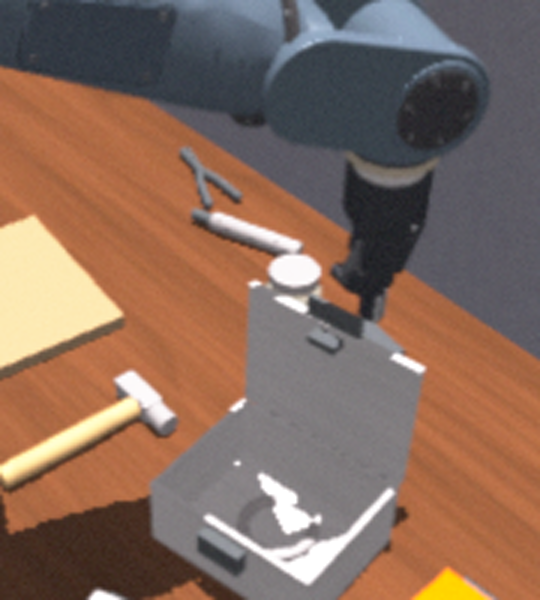

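The closed fingers stand behind the lid, mid-width, clear of it (fingertip at about (372,305)). Swinging it over now.

servo_tool([
  [[0, -15, 0], 0, 1],
  [[0, -30, 0], 0, 1],
  [[0, -40, 0], 0, 1],
  [[0, -48, 1], 0, 1],
  [[0, -56, 1], 0, 1],
  [[0, -64, 2], 0, 1],
  [[0, -72, 3], 0, 1],
  [[0, -82, 4], 0, 1],
  [[0, -92, 7], 0, 1],
  [[0, -102, 11], 0, 1],
])

```text
time: 12.2
tool_pos: [571.9, -228.5, 198.0]
ee_rot: [180.0, 0.0, 100.4]
force: [1.7, -0.9, 1.2]
grip_width: -0.1
```

```bash
python3 bf.py
```

```text
box x,y,z 44.6 -0.3 198.0 F [ 1.7 -0.9  1.2] yaw [180.    0.  100.4] t 12.2 q [-26.  29.  86.  -0.  65. -37.]
```

servo_tool([
  [[0, -8, 1], 0, 1],
  [[0, -16, 4], 0, 1],
  [[0, -25, 10], 0, 1],
  [[0, -33, 15], 0, 1],
  [[0, -41, 21], 0, 1],
  [[0, -48, 29], 0, 1],
  [[0, -55, 37], 0, 1],
  [[0, -61, 46], 0, 1],
  [[0, -67, 57], 0, 1],
  [[0, -72, 68], 0, 1],
])

```text
time: 13.2
tool_pos: [501.3, -241.4, 129.1]
ee_rot: [-180.0, -0.0, 100.5]
force: [0.7, -0.4, 0.5]
grip_width: 0.3
```

```bash
python3 bf.py
python3 - <<'E'
from h import *
s=cap('side')
cv2.imwrite('pics/g6.png',cv2.resize(s[60:260,260:440],None,fx=3,fy=3,interpolation=cv2.INTER_CUBIC)[:,:,::-1])
E
```

```text
box x,y,z -27.2 -0.1 129.1 F [ 0.7 -0.4  0.5] yaw [-180.    -0.   100.5] t 13.2 q [-31.  28.  99.  -0.  53. -41.]
```

View pics/g6.png

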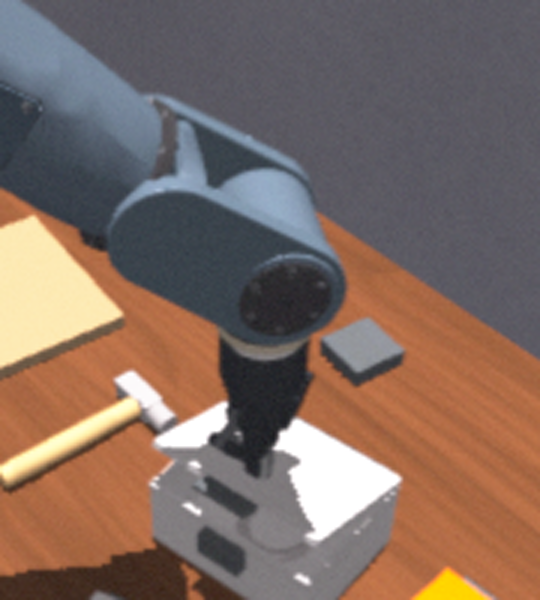

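The lid is nearly down (about 0.3 rad), with the fingertips on its outer face. I'll hop nearer the front edge and press.

servo_tool([
  [[0, 0, -15], 0, 1],
  [[0, -8, -25], 0, 1],
  [[0, -20, -25], 0, 1],
  [[0, -33, -25], 0, 1],
  [[0, -33, -15], 0, 1],
  [[0, -33, -5], 0, 1],
  [[0, -33, 4], 0, 1],
  [[0, -33, 10], 0, 1],
  [[0, -33, 15], 0, 1],
  [[0, -33, 18], 0, 1],
])

```text
time: 14.25
tool_pos: [469.5, -247.2, 111.5]
ee_rot: [-180.0, -0.0, 100.5]
force: [0.4, 0.7, 0.7]
grip_width: -0.2
```

servo_tool([
  [[0, 0, 3], 0, 1],
  [[0, 0, 6], 0, 1],
  [[0, 0, 9], 0, 1],
  [[0, 0, 12], 0, 1],
  [[0, 0, 15], 0, 1],
  [[0, 0, 17], 0, 1],
  [[0, 0, 18], 0, 1],
  [[0, 0, 18.5], 0, 1],
  [[0, 0, 18.5], 0, 1],
  [[0, 0, 18.5], 0, 1],
])

```text
time: 15.25
tool_pos: [469.5, -247.4, 93.7]
ee_rot: [180.0, 0.0, 100.4]
force: [-0.1, -0.6, 0.3]
grip_width: -0.1
```

```bash
python3 bf.py
```

```text
box x,y,z -59.5 -0.2 93.7 F [-0.1 -0.6  0.3] yaw [180.    0.  100.4] t 15.25 q [-33.  29. 104.   0.  47. -43.]
```

servo_tool([
  [[0, 0, 1], 0, 1],
  [[0, 0, 1.5], 0, 1],
  [[0, 0, 2], 0, 1],
  [[0, 0, 2], 0, 1],
  [[0, 0, 2], 0, 1],
  [[0, 0, 2], 0, 1],
  [[0, 0, 2], 0, 1],
  [[0, 0, 2], 0, 1],
  [[0, 0, 2], 0, 1],
  [[0, 0, 2], 0, 1],
])

```text
time: 16.25
tool_pos: [469.7, -247.5, 93.3]
ee_rot: [180.0, 0.0, 100.5]
force: [-6.5, 3.9, 23.2]
grip_width: 0.4
```

servo_tool([
  [[0, 0, -10], 0, 1],
  [[0, 0, -30], 0, 1],
  [[0, 0, -60], 0, 1],
  [[0, 0, -100], 0, 1],
  [[0, 0, -140], 0, 1],
  [[30, 0, -180], 0, 1],
  [[70, 0, -210], 0, 1],
  [[115, 0, -220], 0, 1],
  [[155, 0, -220], 0, 1],
  [[180, 0, -220], 0, 1],
])

```text
time: 17.25
tool_pos: [436.1, -68.3, 312.4]
ee_rot: [179.9, 0.0, 100.5]
force: [0.5, -0.6, -0.6]
grip_width: -0.2
```

```bash
python3 bf.py
python3 - <<'E'
from h import *
s=cap('side');t=cap('top','top9.png')
a=cv2.resize(s[130:280,270:410],None,fx=3,fy=3,interpolation=cv2.INTER_CUBIC)
b=cv2.resize(t[150:250,290:410],None,fx=3,fy=3,interpolation=cv2.INTER_CUBIC)
b=np.pad(b,((0,150),(0,0),(0,0)))
cv2.imwrite('pics/g7.png',np.hstack([a,b])[:,:,::-1])
for n in('whole_bangle','hammer','jar','bench_block'): print(n,[(np.round(d['uv']).tolist(),round(d['score'],2)) for d in viewer.look_for('top',n)])
E
```

```text
box x,y,z -59.7 182.1 312.4 F [ 0.5 -0.6 -0.6] yaw [179.9   0.  100.5] t 17.25 q [-15.   4. 103.   0.  73. -25.]
whole_bangle [([162.0, 208.0], 0.81)]
hammer [([279.0, 201.0], 0.64)]
jar [([273.0, 123.0], 0.81)]
bench_block [([308.0, 123.0], 0.95)]
```

View pics/g7.png

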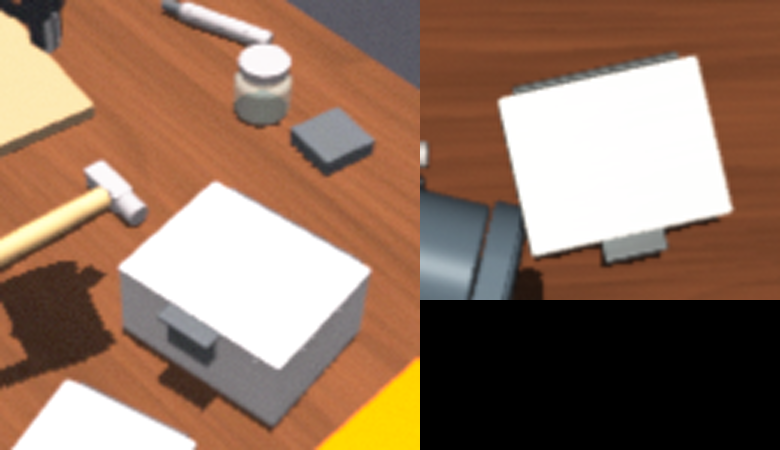

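The lid is flush shut. The detector put the whole bangle at a slightly different pixel, so I'll refit its ring before handing in.

```bash
python3 - <<'E'
import cv2,numpy as np
a,b=(cv2.imread(f'pics/{n}.png').astype(int) for n in('top0','top9'))
d=abs(a-b)[198:238,150:188].max(2); print('diff max/mean over whole bangle',d.max(),d.mean().round(1),'moved px',(d>50).sum())
E
sed -e 's/top0/top9/' fit.py | sed '/^def pts/,$d' > f9.py; python3 f9.py | grep whole
```

```text
diff max/mean over whole bangle 3 1.6 moved px 0Traceback (most recent call last):
  File "f9.py", line 9, in <module>
    k=w>0; P=at('top',np.c_[u[k],v[k]],25)[:,:2]; W=np.sqrt(w[k])
             ~~^^^^^^^^^^^^^^^^^^^^^^^^^^^
  File "h.py", line 17, in at
    o,v=ray(n,uv); return o+v*((z-o[2])/v[:,2])[:,None]
        ~~~^^^^^^
  File "h.py", line 9, in ray
    p=cv2.undistortPoints(np.array(uv,float).reshape(-1,1,2),K,d).reshape(-1,2)
      ~~~~~~~~~~~~~~~~~~~^^^^^^^^^^^^^^^^^^^^^^^^^^^^^^^^^^^^^^^^
cv2.error: OpenCV(4.12.0) /io/opencv/modules/calib3d/src/undistort.dispatch.cpp:347: error: (-215:Assertion failed) CV_IS_MAT(_src) && CV_IS_MAT(_dst) && (_src->rows == 1 || _src->cols == 1) && (_dst->rows == 1 || _dst->cols == 1) && _src->cols + _src->rows - 1 == _dst->rows + _dst->cols - 1 && (CV_MAT_TYPE(_src->type) == CV_32FC2 || CV_MAT_TYPE(_src->type) == CV_64FC2) && (CV_MAT_TYPE(_dst->type) == CV_32FC2 || CV_MAT_TYPE(_dst->type) == CV_64FC2) in function 'cvUndistortPointsInternal'
```

The pixels over the whole bangle match the start (largest difference 3), so it hasn't moved. The refit failed only because the spot where the open bangle lay is now empty. Handing in.

```bash
python3 -c "
from h import *
print(ticket.finish_job())"
```

```text
the job is handed in; nothing more can be done
None
```

The gapped bangle is in the large plain-metal scrap box and the lid is pressed shut past its catch. I handed the job in at about 17.5 s of the 59 s allowed; no verdict is reported.

**What I did:** I pinched the bangle opposite its gap and released it inside the box with the lid still open. Then I pushed the lid over from behind with the jaws shut and pressed near its front edge.

**Last checks:**
- **Lid:** the fingertips reached 93.3 to 93.7 mm with the lid under them, against 93.5 mm when shut. A final press met a firm 23 N, and both cameras show the lid flush.
- **Bangle:** the picture after release showed it lying flat in the box. I could not see it again once the lid was shut.
- **Whole bangle:** the pixels over it match the start (largest difference 3 grey levels).
- **Jar and bench block:** they are at their starting pixels to within 1 px.
- **Arm:** it was well clear and touching nothing at hand-in.

**Checks that failed or disagreed:**
- The network placed the whole bangle about 17 px from its first report. The unchanged pixels say it did not move.
- The hammer's reported centre also shifted about 19 px, where the arm covered its handle in the last top view. Its head looked undisturbed in the side view, but I did not measure it.
- A repeat ring fit for the whole bangle crashed at the now-empty spot of the gapped one, so it gave no result.

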